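# Fetch the polish tin from behind the tall bottles

## Task

A customer wants the flat polish tin from the back of the stock tray. Take the three tall containers that crowd it (spray can, square bottle, sponge-top bottle) out and stand them on the grey work mat, then lay the tin flat, lid up, in the middle of the round counter dish, and finally stand each of the three back in its own place in the tray, where it stood at the start. Set everything down upright without dropping it, and leave the jar, the carton and the padlock where they are.

Things in the scene. Friction and masses are not known exactly. Their poses are not given: they have to be found in the camera images.
- spray_can: Tall aerosol can, loose: bare metal cylinder 52 mm in diameter up to z 124 mm with a white band, then a black cap 49 mm in diameter up to 150 mm (full height). About 0.3 kg. Origin at the centre of its underside, z up its axis. Stands in one of the tray's three tall places. Gripped with the TCP at z 112 to 120 mm the gripper clears its neighbours.
- square_bottle: White bottle, loose: square body 46 x 46 mm (faces square to its x and y) up to z 96 mm, short neck, round grey cap 36 mm in diameter from z 108 to 142 mm (full height). About 0.25 kg. Origin at the centre of its underside, z up. In one of the tray's three tall places, faces roughly parallel to the tray's walls. Best gripped by the cap, TCP at z about 125 mm.
- sponge_bottle: Slim black polish bottle with a metal-coloured band, loose: cylinder 44 mm in diameter up to z 85 mm, shoulder, then a clear sponge cap 42 mm in diameter from z 99 to 127 mm, domed to 135 mm (full height). About 0.13 kg. Origin at the centre of its underside, z up. In one of the tray's three tall places. Best gripped by the cap, TCP at z about 117 mm.
- polish_tin: Flat round steel polish tin, loose, to be fetched: lid 62 mm in diameter, 25 mm high, 0.09 kg. Origin at the centre of its underside, z up through the lid. On the tray floor, middle of the far (+x) row; tall things stand about 3 to 11 mm from it left, right and in front. Once they are gone the fingers fit left and right of it (along the tray's y); the tray's far wall is about 5 mm behind it.
- stock_tray: Open pale-wood tray, fixed: 144 mm (its x) by 198 mm (its y), walls 5 mm thick, 35 mm high, floor 5 mm thick. Origin under its centre, x roughly away from the robot. Six places: rows x = -31 (near) and +31 mm (far), columns y = -62, 0, +62 mm. The tall things stand, in any arrangement, far left, far right and near middle; the tin far middle; jar and carton in the near corners.
- work_mat: Plain grey rubber work mat, fixed, the side area: 300 mm (its x) by 140 mm (its y), 3 mm thick. Origin at the centre of its underside. Lies on the counter to the left or the right of the tray, its long side pointing roughly away from the robot.
- counter_dish: Round shallow wooden counter dish, fixed: 148 mm across the rim, rim 11 mm high, flat floor 4 mm thick, about 125 mm across. Origin at the centre of its underside. Stands on the other side of the tray from the mat.
- cream_jar: Bystander, loose: low glass jar of shoe cream with a black lid, 50 mm in diameter, 40 mm high, in one of the tray's two near corner places. Origin at the centre of its underside.
- carton: Bystander, loose: small brown carton 42 x 42 mm, 36 mm high, in the other near corner place of the tray. Origin at the centre of its underside.
- padlock: Bystander, loose: brass padlock lying flat on the counter beyond the tray, body 40 x 45 x 20 mm, steel shackle sticking out 34 mm along its +x. Origin at the centre of the brass body's underside.

How it is judged:
On the way, in this order (a step that is already met when the one before it is completed fails the run):
1. All three tall containers stand upright on the work mat, let go and at rest, and the tin has not been moved yet (15 mm) (x of spray_can in the frame of work_mat between -0.15 and 0.15 m and y of spray_can in the frame of work_mat between -0.07 and 0.07 m and z of each of spray_can, square_bottle, sponge_bottle in the frame of work_mat below 0.008 m and angle between each of spray_can, square_bottle, sponge_bottle's own z axis and vertical below 0.1 rad and x of square_bottle in the frame of work_mat between -0.15 and 0.15 m and y of square_bottle in the frame of work_mat between -0.07 and 0.07 m and x of sponge_bottle in the frame of work_mat between -0.15 and 0.15 m and y of sponge_bottle in the frame of work_mat between -0.07 and 0.07 m and contact force between the fingers and spray_can below 0.1 N and linear speed of each of spray_can, square_bottle, sponge_bottle below 0.02 m/s and contact force between the fingers and square_bottle below 0.1 N and contact force between the fingers and sponge_bottle below 0.1 N and distance of polish_tin from where it was at the start of the episode below 0.015 m), for 0.2 s.
2. The tin lies flat, lid up, in the middle of the counter dish (20 mm), let go and at rest, while the three tall containers still stand on the mat (x of spray_can in the frame of work_mat between -0.15 and 0.15 m and y of spray_can in the frame of work_mat between -0.07 and 0.07 m and z of each of spray_can, square_bottle, sponge_bottle in the frame of work_mat below 0.008 m and angle between each of spray_can, square_bottle, sponge_bottle, polish_tin's own z axis and vertical below 0.1 rad and x of square_bottle in the frame of work_mat between -0.15 and 0.15 m and y of square_bottle in the frame of work_mat between -0.07 and 0.07 m and x of sponge_bottle in the frame of work_mat between -0.15 and 0.15 m and y of sponge_bottle in the frame of work_mat between -0.07 and 0.07 m and horizontal distance between polish_tin and counter_dish below 0.02 m and z of polish_tin in the frame of counter_dish below 0.009 m and contact force between the fingers and polish_tin below 0.1 N and linear speed of polish_tin below 0.02 m/s), for 0.2 s.
At the end, for the whole second after the job is handed in: Spray can, square bottle and sponge-top bottle each stand upright within 15 mm of where they stood at the start; the tin lies flat and lid up on the dish's floor within 20 mm of its centre; jar, carton and padlock are within 15 mm of where they were; everything is let go and at rest (distance of each of spray_can, square_bottle, sponge_bottle, cream_jar, carton, padlock from where it was at the start of the episode below 0.015 m and angle between each of spray_can, square_bottle, sponge_bottle, polish_tin's own z axis and vertical below 0.1 rad and contact force between the fingers and spray_can below 0.1 N and linear speed of each of spray_can, square_bottle, sponge_bottle, polish_tin below 0.02 m/s and contact force between the fingers and square_bottle below 0.1 N and contact force between the fingers and sponge_bottle below 0.1 N and horizontal distance between polish_tin and counter_dish below 0.02 m and z of polish_tin in the frame of counter_dish below 0.009 m and contact force between the fingers and polish_tin below 0.1 N); the robot touches nothing.
It fails at once if Something that is carried falls: out of touch with everything while its underside is more than 30 mm above the counter ((contact force between spray_can and anything else below 0.02 N and height (world z) of spray_can above 0.03 m) or (contact force between square_bottle and anything else below 0.02 N and height (world z) of square_bottle above 0.03 m) or (contact force between sponge_bottle and anything else below 0.02 N and height (world z) of sponge_bottle above 0.03 m) or (contact force between polish_tin and anything else below 0.02 N and height (world z) of polish_tin above 0.03 m)).
It fails at once if A tall container or the tin is tipped over (more than about 45 degrees) (angle between any of spray_can, square_bottle, sponge_bottle, polish_tin's own z axis and vertical above 0.8 rad).
It fails at once if The jar, the carton or the padlock is moved by more than 15 mm (distance of any of cream_jar, carton, padlock from where it was at the start of the episode above 0.015 m).
It also fails if it takes over 136 s, if anything falls off the work surface, if the arm or the gripper's body presses on something with over 40 N, if the wrist force passes 120 N, or if a joint passes its speed limit or range.

## Robot

A 7-joint arm with a two-finger parallel gripper is mounted at the origin on the work surface. World frame = base frame: x ahead of the robot, y to its left, z up, the work surface at z = 0. Lengths are in m, angles in rad, forces in N, time in s.
With the tool pointing down it reaches from about 0.4 to 0.85 m from the base axis. Payload 10.4 kg.
Tool frame: the origin (TCP) lies between the finger pads, 19 mm behind the fingertips; this is the grasp point; z points along the fingers, y is the line along which they close (so a half turn about z gives the same grasp; the last joint's range is limited). The gripper opens to 85 mm and grips with 20 to 120 N. Pads are 22 mm wide; open, the fingers measure 114 mm over their backs; the gripper's body (76 mm by 85 mm) begins 54 mm behind the grasp point. The pads swing forward as they close: fully open they stand 13 mm farther back than shut.
Start: joints at [1.123, 0.332, -0.065, 1.46, 0.022, 1.35, -0.088], TCP at [0.258, -0.569, 0.25] pointing down, gripper open.
Joint ranges: [-2.6, 2.6], [-0.5, 2.12], [-1.47, 1.34], [0.16, 2.42], [-1.27, 4.41], [0.06, 2.06], [-2.6, 2.6]. Speed limits (rad/s): [2.22, 2.22, 2.79, 2.79, 3.14, 3.14, 3.14].

## Interface

Orientations are given as a unit quaternion [x, y, z, w].
In Python, from workcell import manip gives the robot as it stands.
- The arm moves only by the tool move_arm, never from a script. Its argument "plan" is one flat list of numbers, 7 for each row, row after row: the turn, a rotation vector about the tool's x, y, z in rad, then the shift along the tool's x, y, z in m, then the finger opening in m, from 0 to 0.0854. In form: [ax, ay, az, dx, dy, dz, gripper, ax, ay, az, dx, dy, dz, gripper, ...]. A call has 1 to 12 rows; each row is the pose to reach, as a shift and turn from the pose commanded when the call began, along the tool's axes at that moment; what a row does not reach only later rows make up. A row lasts 1/8 s, in which the tool goes at most 62.5 mm and 10.7 degrees, less where a joint would pass 70% of its speed; a pose out of reach is approached as far as the arm can. A call with a gripper value outside its range is refused whole. The fingers move at their own pace and stop on an object; "squeeze" is the grip in N (left out, the last holds). Time passes only in rows, so rows that repeat a pose let the fingers close. It gives the time, the measured TCP pose, the force, the opening and the grip force at its end, in the units of the state.
- manip.get_obs(): the state, without advancing time (a new reading comes with each control period).
- manip.camera(name): name is "side" or "top" or "wrist"; returns a dict with "color" (480x640x3 uint8, red, green, blue), "fx", "fy", "cx", "cy" (pixels), "cam_to_world" (4x4, takes a point from camera to world coordinates); the wrist camera has in their place "mount" (4x4, takes a point from camera to tool coordinates, whose origin is the TCP and whose axes are the flange's). Camera axes: x right, y down, z forward; pixel columns grow to the right and rows downward; lengths in m; the calibration is good to about 2 mm. The wrist camera is an equidistant fisheye: a pixel r from the principal point sees the ray r / f radians off the axis. A picture is of the moment at which its call begins: read the wrist's pose just before it. There is no depth.
- manip.hand_in(): hands the job in; it is judged then, once.
Trained networks look in a picture, given as the dict that the camera call returned (one of the last four; its "shot" number tells which), for a name from the list of things; names that differ only in an ending like _2 or _b are one class to them, and where a whole thing is asked for, a point or a joint stands for the part that bears it (a point fixed in the world has none). Each returns a list of dicts, best first, with "conf" (0 to 1); they miss things now and then, are a little off and sometimes report something else, mostly with a low value. They report only what shows in the picture. A call takes as long as a camera call.
- manip.look_for(picture, label): "position" ([x, y, z] in m, in the coordinates of the camera as it stood for that picture, good to about 4 mm: the middle of the surface that is visible of it).
- manip.silhouettes(picture, label): "pixels" (480x640 bool, what is visible of it).
- manip.tip_of(picture, label): "position" ([x, y, z] in m, in the coordinates of the camera as it stood for that picture, good to about 4 mm: a listed point, or the origin of a listed thing).
The state is a dict: "clock": time; "joint_pos": joint angles; "joint_velocities": joint speeds; "tau": joint torques, N m; "position": TCP position; "ee_rot": TCP orientation; "ft_force": force on the tool from outside, world axes, zero at the start; "torque": the same for the moment, N m; "grip_width": opening from 0.0 (shut) to 1.0 (fully open); "grasp_force": force on a finger pad.
Only numpy, scipy, OpenCV 4.12 (cv2) and the standard library are available. Lean on these libraries where they do the work, as an engineer would, in place of code of your own. Each camera call takes 0.05 s, during which the arm holds its last target. There are 200 camera calls.

## Working session

There is one attempt and no reset: what is moved stays moved. The work goes in short steps, Python scripts to look and compute and a tool call to move; the robot and the scene stay as the last step left them, time stands still between calls to the robot, and variables do not carry over. Pictures are saved under pics/ and viewed, at most 14 in all, crops included, and the job is handed in when it is done.

Besides the shell and the picture viewer there is one more tool, called after ">>>" as name(argument=value, ...) on one line, values as JSON. move_arm: Moves the arm, as the interface text tells. Its arguments: {"type":"object","properties":{"plan":{"type":"array","items":{"type":"number"}},"squeeze":{"type":"number"}},"required":["plan"]}

```bash
mkdir -p pics; ls; cat > h.py <<'E'
import numpy as np, cv2
from workcell import manip
from scipy.spatial.transform import Rotation as R
np.set_printoptions(precision=4, suppress=True)
def w(pic,p): 
    T=np.array(pic["cam_to_world"]); return T[:3,:3]@np.array(p)+T[:3,3]
def pix(pic,P):
    T=np.linalg.inv(np.array(pic["cam_to_world"])); q=T[:3,:3]@np.array(P)+T[:3,3]
    return pic["fx"]*q[0]/q[2]+pic["cx"], pic["fy"]*q[1]/q[2]+pic["cy"]
E
python3 - <<'E'
from h import *
o=manip.get_obs(); print(o["position"],R.from_quat(o["ee_rot"]).as_matrix(),o["clock"])
for c in ("top","side"):
    p=manip.camera(c); cv2.imwrite(f"pics/{c}1.png",p["color"][:,:,::-1]); print(c,p["fx"],np.array(p["cam_to_world"]))
    for n in "spray_can square_bottle sponge_bottle polish_tin stock_tray work_mat counter_dish cream_jar carton padlock".split():
        print(n,[(w(p,d["position"]).round(4),round(d["conf"],2)) for d in manip.tip_of(p,n)[:2]])
E
```

```text
pics
[ 0.2575 -0.5691  0.2492] [[ 0.9111  0.4122 -0.0007]
 [ 0.4122 -0.9111  0.0013]
 [-0.0001 -0.0014 -1.    ]] 0.0
top 565.6111132153857 [[-0.0058 -0.9927  0.1202  0.4726]
 [-0.9999  0.0071  0.0106 -0.0141]
 [-0.0114 -0.1201 -0.9927  1.2151]
 [ 0.      0.      0.      1.    ]]
spray_can [(array([ 0.595 , -0.1075,  0.01  ]), 0.91)]
square_bottle [(array([0.5614, 0.0196, 0.0087]), 0.77)]
sponge_bottle [(array([ 0.5184, -0.058 ,  0.0051]), 0.83)]
polish_tin [(array([ 0.5767, -0.0476,  0.0086]), 0.69)]
stock_tray [(array([0.4757, 0.2892, 0.0018]), 0.7), (array([ 0.5472, -0.0503,  0.0028]), 0.63)]
work_mat [(array([0.4746, 0.2884, 0.0022]), 0.84)]
counter_dish [(array([ 0.4793, -0.3038,  0.006 ]), 0.92)]
cream_jar [(array([0.5067, 0.0008, 0.0054]), 0.76)]
carton [(array([ 0.5307, -0.1155,  0.0079]), 0.89)]
padlock [(array([ 0.7784, -0.0521,  0.0001]), 0.89)]
side 553.2381162720274 [[-0.9771 -0.1443  0.1564  0.4658]
 [-0.2127  0.6344 -0.7432  0.726 ]
 [ 0.0081 -0.7594 -0.6506  0.6891]
 [ 0.      0.      0.      1.    ]]
spray_can [(array([ 0.5908, -0.1044,  0.0076]), 0.86), (array([0.5083, 0.0103, 0.0033]), 0.28)]
square_bottle [(array([0.5647, 0.0227, 0.0027]), 0.93)]
sponge_bottle [(array([ 0.5195, -0.0536,  0.0035]), 0.96)]
polish_tin [(array([ 0.5804, -0.0463,  0.0038]), 0.41)]
stock_tray [(array([ 0.5492, -0.0468, -0.0002]), 0.93)]
work_mat [(array([ 0.474 ,  0.287 , -0.0016]), 0.57)]
counter_dish [(array([ 0.5284, -0.1153,  0.0062]), 0.75), (array([ 0.4801, -0.2998,  0.0013]), 0.67)]
cream_jar [(array([0.5074, 0.0072, 0.005 ]), 0.79)]
carton [(array([ 0.5277, -0.114 ,  0.0063]), 0.61)]
padlock [(array([ 0.7813, -0.0566, -0.0012]), 0.67)]
```

View pics/top1.png

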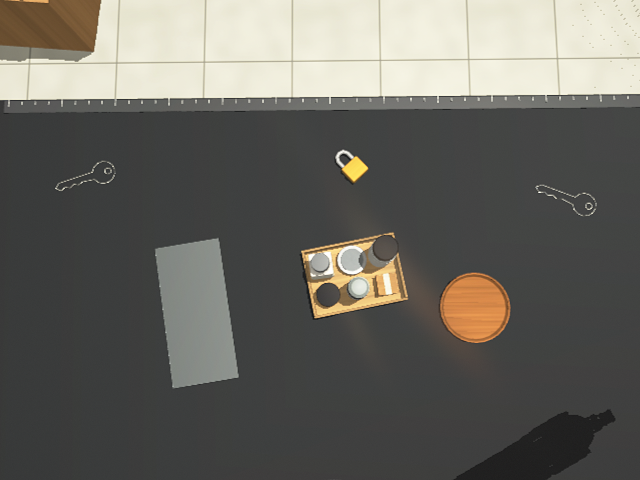

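View pics/side1.png

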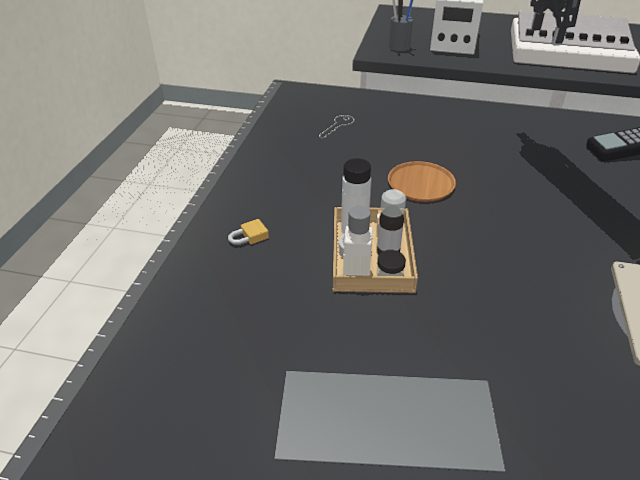

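The top view shows the tray at (355,275), with the square bottle far left, spray can far right, sponge bottle near middle and tin behind it. The mat is on the left at (196,313), the dish on the right at (475,307). In the side view the arrangement is the same. Tray yaw is about 0.19 rad and mat yaw about 0.13 rad. I'll move above the tray for a wrist view.

>>> move_arm(plan=[0, 0, 0.235, 0.523, -0.41, -0.07, 0.085, 0, 0, 0.235, 0.523, -0.41, -0.07, 0.085, 0, 0, 0.235, 0.523, -0.41, -0.07, 0.085, 0, 0, 0.235, 0.523, -0.41, -0.07, 0.085, 0, 0, 0.235, 0.523, -0.41, -0.07, 0.085, 0, 0, 0.235, 0.523, -0.41, -0.07, 0.085, 0, 0, 0.235, 0.523, -0.41, -0.07, 0.085, 0, 0, 0.235, 0.523, -0.41, -0.07, 0.085, 0, 0, 0.235, 0.523, -0.41, -0.07, 0.085, 0, 0, 0.235, 0.523, -0.41, -0.07, 0.085, 0, 0, 0.235, 0.523, -0.41, -0.07, 0.085, 0, 0, 0.235, 0.523, -0.41, -0.07, 0.085], squeeze=50)

```text
clock: 2.6
position: [0.5658, 0.0238, 0.3201]
ee_rot: [0.995, 0.098, 0.0, -0.001]
ft_force: [-1.1, -0.6, -0.1]
grip_width: 0.996
grasp_force: 0.0
```

```bash
cat >> h.py <<'E'
def wrist():
    o=manip.get_obs(); p=manip.camera("wrist")
    T=np.eye(4);T[:3,:3]=R.from_quat(o["ee_rot"]).as_matrix();T[:3,3]=o["position"]
    p["cam_to_world"]=T@np.array(p["mount"]); return o,p
def shift(o,P): return R.from_quat(o["ee_rot"]).as_matrix().T@(np.array(P)-o["position"])
E
python3 - <<'E'
from h import *
o,p=wrist(); print(o["position"],R.from_quat(o["ee_rot"]).as_matrix()[:2,0],o["clock"],p["cam_to_world"])
cv2.imwrite("pics/w1.png",p["color"][:,:,::-1])
for n in "spray_can square_bottle sponge_bottle polish_tin stock_tray cream_jar carton work_mat counter_dish".split():
    print(n,[(w(p,d["position"]).round(4),round(d["conf"],2)) for d in manip.tip_of(p,n)[:1]],[(w(p,d["position"]).round(4),round(d["conf"],2)) for d in manip.look_for(p,n)[:1]])
E
```

```text
[0.5658 0.0238 0.3201] [0.9809 0.1945] 2.6 [[ 0.1943 -0.9458 -0.26    0.6331]
 [-0.9809 -0.1878 -0.0498  0.0366]
 [-0.0017  0.2648 -0.9643  0.4424]
 [ 0.      0.      0.      1.    ]]
spray_can [(array([ 0.5907, -0.105 ,  0.0045]), 0.68)] [(array([ 0.5978, -0.0905,  0.1524]), 0.95)]
square_bottle [(array([0.5653, 0.0191, 0.0006]), 0.81)] [(array([0.5752, 0.0213, 0.1399]), 0.72)]
sponge_bottle [(array([ 0.5195, -0.0559,  0.0027]), 0.93)] [(array([ 0.5273, -0.0502,  0.127 ]), 0.78)]
polish_tin [(array([ 0.5843, -0.0411,  0.0091]), 0.81)] [(array([ 0.5854, -0.0376,  0.0325]), 0.76)]
stock_tray [(array([ 0.5478, -0.0504,  0.0037]), 0.73)] [(array([ 0.5491, -0.0312,  0.0071]), 0.7)]
cream_jar [(array([0.5087, 0.0072, 0.005 ]), 0.95)] [(array([0.5082, 0.0067, 0.0441]), 0.64)]
carton [(array([ 0.5317, -0.1173,  0.006 ]), 0.58)] [(array([ 0.5362, -0.1149,  0.0397]), 0.58)]
work_mat [(array([0.4754, 0.2918, 0.    ]), 0.78)] [(array([0.4922, 0.2839, 0.0025]), 0.59)]
counter_dish [(array([ 0.5769, -0.0418,  0.0076]), 0.66)] [(array([ 0.4868, -0.3054,  0.0025]), 0.75)]
```

>>> move_arm(plan=[0, 0, 0, -0.003, 0.003, 0.06, 0.085, 0, 0, 0, -0.003, 0.003, 0.12, 0.085, 0, 0, 0, -0.003, 0.003, 0.165, 0.085, 0, 0, 0, -0.003, 0.003, 0.19, 0.085, 0, 0, 0, -0.003, 0.003, 0.19, 0.085, 0, 0, 0, -0.003, 0.003, 0.19, 0.02, 0, 0, 0, -0.003, 0.003, 0.19, 0.02, 0, 0, 0, -0.003, 0.003, 0.19, 0.02, 0, 0, 0, -0.003, 0.003, 0.19, 0.02, 0, 0, 0, -0.003, 0.003, 0.19, 0.02, 0, 0, 0, -0.003, 0.003, 0.19, 0.02, 0, 0, 0, -0.003, 0.003, 0.19, 0.02], squeeze=50)

```text
clock: 5.05
position: [0.5635, 0.0165, 0.1313]
ee_rot: [0.995, 0.095, 0.001, 0.0]
ft_force: [-1.3, 1.0, 5.5]
grip_width: 0.407
grasp_force: 49.8
```

>>> move_arm(plan=[0, 0, 0, 0, 0, -0.03, 0.02, 0, 0, 0, 0, 0, -0.07, 0.02, 0, 0, 0, 0.002, -0.01, -0.09, 0.02, 0, 0, 0, 0.008, -0.04, -0.09, 0.02, 0, 0, 0, 0.017, -0.085, -0.09, 0.02, 0, 0, 0, 0.027, -0.135, -0.09, 0.02, 0, 0, 0, 0.037, -0.185, -0.09, 0.02, 0, 0, 0, 0.045, -0.23, -0.09, 0.02, 0, 0, 0, 0.051, -0.26, -0.09, 0.02, 0, 0, 0, 0.055, -0.279, -0.08, 0.02, 0, 0, 0, 0.055, -0.279, -0.05, 0.02, 0, 0, 0, 0.055, -0.279, -0.02, 0.02])

```text
clock: 6.55
position: [0.5643, 0.2997, 0.1484]
ee_rot: [0.996, 0.094, -0.0, 0.0]
ft_force: [0.1, -1.1, -2.6]
grip_width: 0.404
grasp_force: 50.4
```

>>> move_arm(plan=[0, 0, 0, 0, 0, 0.01, 0.02, 0, 0, 0, 0, 0, 0.017, 0.02, 0, 0, 0, 0, 0, 0.021, 0.02, 0, 0, 0, 0, 0, 0.021, 0.02, 0, 0, 0, 0, 0, 0.021, 0.06, 0, 0, 0, 0, 0, 0.021, 0.06, 0, 0, 0, 0, 0, 0.021, 0.06, 0, 0, 0, 0, 0, 0.021, 0.06, 0, 0, 0, 0, 0, 0.0, 0.07, 0, 0, 0, 0, 0, -0.05, 0.085, 0, 0, 0, 0, 0, -0.1, 0.085, 0, 0, 0, 0, 0, -0.1, 0.085])

```text
clock: 8.05
position: [0.5655, 0.3021, 0.2563]
ee_rot: [0.995, 0.095, 0.004, -0.002]
ft_force: [-0.4, -1.0, -0.7]
grip_width: 0.998
grasp_force: 0.0
```

```bash
python3 - <<'E'
from h import *
o,p=wrist(); print(o["position"],o["clock"],o["grip_width"]); cv2.imwrite("pics/w2.png",p["color"][:,:,::-1])
for n in ["square_bottle","sponge_bottle"]:
    print(n,[(w(p,d["position"]).round(4),round(d["conf"],2)) for d in manip.tip_of(p,n)[:1]])
q=manip.camera("side"); cv2.imwrite("pics/side2.png",q["color"][:,:,::-1])
for n in ["square_bottle","sponge_bottle"]:
    print(n,[(w(q,d["position"]).round(4),round(d["conf"],2)) for d in manip.tip_of(q,n)[:1]])
E
```

```text
[0.5655 0.3021 0.2563] 8.05 0.9982631077092529
square_bottle [(array([ 0.5648,  0.3048, -0.0014]), 0.82)]
sponge_bottle []
square_bottle [(array([0.5669, 0.3043, 0.0001]), 0.89)]
sponge_bottle [(array([ 0.5175, -0.0525,  0.0041]), 0.94)]
```

View pics/side2.png

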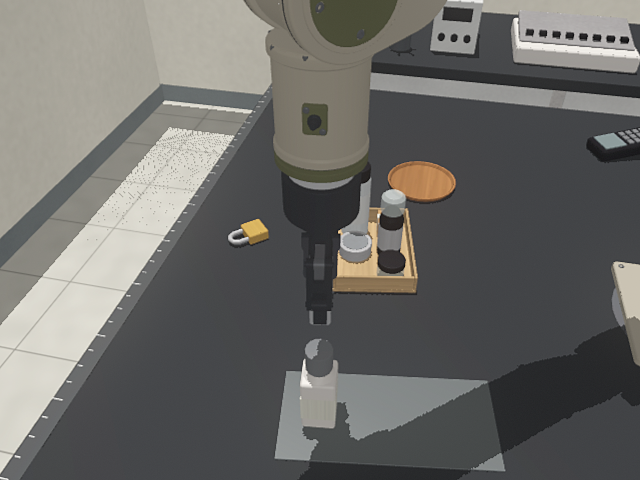

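The side view shows the square bottle upright on the mat at (318,420), and the sponge bottle, spray can and tin undisturbed. Sponge bottle next.

>>> move_arm(plan=[0, 0, 0, -0.02, 0.06, 0, 0.085, 0, 0, 0, -0.04, 0.12, 0, 0.085, 0, 0, 0, -0.06, 0.18, 0, 0.085, 0, 0, 0, -0.08, 0.24, 0, 0.085, 0, 0, 0, -0.1, 0.3, 0, 0.085, 0, 0, 0, -0.11, 0.333, 0, 0.085, 0, 0, 0, -0.112, 0.342, 0, 0.085, 0, 0, 0, -0.112, 0.342, 0, 0.085, 0, 0, 0, -0.112, 0.342, 0.05, 0.085, 0, 0, 0, -0.112, 0.342, 0.1, 0.085, 0, 0, 0, -0.112, 0.342, 0.127, 0.085, 0, 0, 0, -0.112, 0.342, 0.127, 0.085])

```text
clock: 9.85
position: [0.5175, -0.0545, 0.1212]
ee_rot: [0.995, 0.096, -0.002, -0.001]
ft_force: [-0.2, 0.3, 1.2]
grip_width: 1.001
grasp_force: 0.0
```

>>> move_arm(plan=[0, 0, 0, 0, 0, 0, 0.085, 0, 0, 0, 0, 0, 0, 0.03, 0, 0, 0, 0, 0, 0, 0.03, 0, 0, 0, 0, 0, 0, 0.03, 0, 0, 0, 0, 0, 0, 0.03, 0, 0, 0, 0, 0, 0, 0.03, 0, 0, 0, 0, 0, 0, 0.03], squeeze=40)

```text
clock: 10.72
position: [0.5193, -0.0564, 0.1239]
ee_rot: [0.995, 0.095, 0.001, 0.0]
ft_force: [-0.9, -0.7, 6.1]
grip_width: 0.473
grasp_force: 40.3
```

>>> move_arm(plan=[0, 0, 0, 0, 0, -0.03, 0.03, 0, 0, 0, 0, 0, -0.07, 0.03, 0, 0, 0, -0.003, -0.015, -0.09, 0.03, 0, 0, 0, -0.011, -0.055, -0.09, 0.03, 0, 0, 0, -0.021, -0.108, -0.09, 0.03, 0, 0, 0, -0.032, -0.165, -0.09, 0.03, 0, 0, 0, -0.043, -0.222, -0.09, 0.03, 0, 0, 0, -0.054, -0.278, -0.09, 0.03, 0, 0, 0, -0.062, -0.322, -0.09, 0.03, 0, 0, 0, -0.067, -0.345, -0.08, 0.03, 0, 0, 0, -0.068, -0.353, -0.05, 0.03, 0, 0, 0, -0.068, -0.353, -0.02, 0.03])

```text
clock: 12.22
position: [0.3838, 0.2785, 0.1418]
ee_rot: [0.995, 0.096, -0.0, 0.0]
ft_force: [0.2, 0.3, -1.0]
grip_width: 0.473
grasp_force: 41.0
```

>>> move_arm(plan=[0, 0, 0, 0, 0, 0.01, 0.03, 0, 0, 0, 0, 0, 0.018, 0.03, 0, 0, 0, 0, 0, 0.022, 0.03, 0, 0, 0, 0, 0, 0.022, 0.03, 0, 0, 0, 0, 0, 0.022, 0.065, 0, 0, 0, 0, 0, 0.022, 0.065, 0, 0, 0, 0, 0, 0.022, 0.065, 0, 0, 0, 0, 0, 0.022, 0.07, 0, 0, 0, 0, 0, 0.0, 0.07, 0, 0, 0, 0, 0, -0.05, 0.085, 0, 0, 0, 0, 0, -0.11, 0.085, 0, 0, 0, 0, 0, -0.11, 0.085])

```text
clock: 13.72
position: [0.3868, 0.2788, 0.2572]
ee_rot: [0.995, 0.095, 0.003, -0.001]
ft_force: [0.7, 0.5, -1.2]
grip_width: 0.998
grasp_force: 0.0
```

>>> move_arm(plan=[0, 0, 0, 0.018, 0.057, 0, 0.085, 0, 0, 0, 0.036, 0.114, 0, 0.085, 0, 0, 0, 0.054, 0.171, 0, 0.085, 0, 0, 0, 0.072, 0.228, 0, 0.085, 0, 0, 0, 0.09, 0.285, 0, 0.085, 0, 0, 0, 0.108, 0.342, 0, 0.085, 0, 0, 0, 0.124, 0.395, 0, 0.085, 0, 0, 0, 0.13, 0.415, 0, 0.085, 0, 0, 0, 0.13, 0.415, 0.0, 0.085, 0, 0, 0, 0.13, 0.415, 0.05, 0.085, 0, 0, 0, 0.13, 0.415, 0.1, 0.085, 0, 0, 0, 0.13, 0.415, 0.131, 0.085])

```text
clock: 15.22
position: [0.5897, -0.1031, 0.1197]
ee_rot: [0.995, 0.096, -0.001, -0.001]
ft_force: [0.0, -0.8, 1.2]
grip_width: 1.004
grasp_force: 0.0
```

>>> move_arm(plan=[0, 0, 0, 0, 0, 0, 0.085, 0, 0, 0, 0, 0, 0, 0.085, 0, 0, 0, 0, 0, 0, 0.03, 0, 0, 0, 0, 0, 0, 0.03, 0, 0, 0, 0, 0, 0, 0.03, 0, 0, 0, 0, 0, 0, 0.03, 0, 0, 0, 0, 0, 0, 0.03, 0, 0, 0, 0, 0, 0, 0.03], squeeze=60)

```text
clock: 16.23
position: [0.5921, -0.1056, 0.1237]
ee_rot: [0.995, 0.095, 0.001, 0.0]
ft_force: [-1.8, 0.3, 7.4]
grip_width: 0.591
grasp_force: 62.3
```

>>> move_arm(plan=[0, 0, 0, 0, 0, -0.03, 0.03, 0, 0, 0, 0, 0, -0.07, 0.03, 0, 0, 0, -0.001, -0.012, -0.09, 0.03, 0, 0, 0, -0.005, -0.05, -0.09, 0.03, 0, 0, 0, -0.01, -0.1, -0.09, 0.03, 0, 0, 0, -0.016, -0.155, -0.09, 0.03, 0, 0, 0, -0.021, -0.21, -0.09, 0.03, 0, 0, 0, -0.027, -0.265, -0.09, 0.03, 0, 0, 0, -0.032, -0.32, -0.09, 0.03, 0, 0, 0, -0.037, -0.37, -0.09, 0.03, 0, 0, 0, -0.041, -0.4, -0.09, 0.03, 0, 0, 0, -0.041, -0.41, -0.08, 0.03])

```text
clock: 17.73
position: [0.472, 0.2919, 0.2019]
ee_rot: [0.995, 0.097, 0.0, -0.0]
ft_force: [0.0, -0.3, -3.0]
grip_width: 0.585
grasp_force: 63.5
```

>>> move_arm(plan=[0, 0, 0, 0, 0, 0.03, 0.03, 0, 0, 0, 0, 0, 0.06, 0.03, 0, 0, 0, 0, 0, 0.076, 0.03, 0, 0, 0, 0, 0, 0.082, 0.03, 0, 0, 0, 0, 0, 0.082, 0.03, 0, 0, 0, 0, 0, 0.082, 0.07, 0, 0, 0, 0, 0, 0.082, 0.07, 0, 0, 0, 0, 0, 0.082, 0.07, 0, 0, 0, 0, 0, 0.082, 0.075, 0, 0, 0, 0, 0, 0.06, 0.08, 0, 0, 0, 0, 0, 0.01, 0.085, 0, 0, 0, 0, 0, -0.04, 0.085])

```text
clock: 19.23
position: [0.4733, 0.2891, 0.2432]
ee_rot: [0.995, 0.095, -0.0, 0.0]
ft_force: [1.1, 0.1, 0.1]
grip_width: 0.999
grasp_force: 0.0
```

```bash
python3 - <<'E'
from h import *
o=manip.get_obs(); print(o["position"],o["clock"])
for c in ("side","top"):
    q=manip.camera(c); cv2.imwrite(f"pics/{c}3.png",q["color"][:,:,::-1])
    for n in ["square_bottle","sponge_bottle","spray_can","polish_tin","counter_dish","stock_tray"]:
        print(c,n,[(w(q,d["position"]).round(4),round(d["conf"],2)) for d in manip.tip_of(q,n)[:1]])
E
```

```text
[0.4733 0.2891 0.2432] 19.225
side square_bottle [(array([0.567 , 0.3058, 0.0042]), 0.82)]
side sponge_bottle [(array([0.3862, 0.2801, 0.0024]), 0.67)]
side spray_can []
side polish_tin [(array([ 0.5807, -0.0458,  0.0054]), 0.69)]
side counter_dish []
side stock_tray [(array([ 0.5499, -0.0531, -0.0026]), 0.84)]
top square_bottle [(array([0.5684, 0.3015, 0.0055]), 0.63)]
top sponge_bottle [(array([0.384 , 0.2775, 0.0036]), 0.7)]
top spray_can [(array([0.4771, 0.2865, 0.0075]), 0.63)]
top polish_tin [(array([ 0.5792, -0.048 ,  0.0043]), 0.77)]
top counter_dish [(array([ 0.4785, -0.2999,  0.005 ]), 0.56)]
top stock_tray [(array([ 0.5453, -0.05  ,  0.0003]), 0.61)]
```

View pics/side3.png

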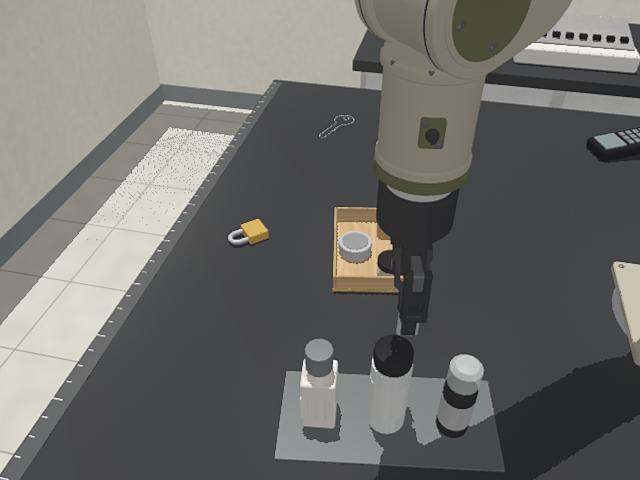

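Side view: square bottle at (318,400), spray can at (390,390) and sponge bottle at (460,400) all stand upright on the mat; the tin hasn't moved (355,247). Now the tin.

>>> move_arm(plan=[0, 0, 0, 0.007, 0.058, 0, 0.085, 0, 0, 0, 0.014, 0.116, 0, 0.085, 0, 0, 0, 0.021, 0.174, 0, 0.085, 0, 0, 0, 0.028, 0.232, 0.02, 0.085, 0, 0, 0, 0.035, 0.29, 0.05, 0.085, 0, 0, 0, 0.04, 0.335, 0.08, 0.085, 0, 0, 0, 0.0415, 0.349, 0.1, 0.085, 0, 0, 0, 0.0415, 0.349, 0.1, 0.085, 0, 0, 0, 0.0415, 0.349, 0.1, 0.085, 0, 0, 0, 0.0415, 0.349, 0.1, 0.085])

```text
clock: 21.18
position: [0.5808, -0.0439, 0.1434]
ee_rot: [0.995, 0.096, 0.001, 0.0]
ft_force: [-0.1, -0.2, -0.4]
grip_width: 0.995
grasp_force: 0.0
```

```bash
python3 - <<'E'
from h import *
o,p=wrist(); print(o["position"],o["clock"],o["ee_rot"]); cv2.imwrite("pics/w4.png",p["color"][:,:,::-1])
for n in ["polish_tin","stock_tray","counter_dish"]:
    for f in (manip.tip_of,manip.look_for):
        for d in f(p,n)[:1]:
            P=w(p,d["position"]); print(n,P,d["conf"],shift(o,P))
E
```

```text
[ 0.5808 -0.0439  0.1434] 21.175 [0.9954 0.096  0.001  0.0001]
polish_tin [ 0.5855 -0.0412  0.0058] 0.77 [ 0.0049 -0.0018  0.1376]
polish_tin [ 0.5867 -0.042   0.0323] 0.69 [ 0.006  -0.0008  0.1111]
stock_tray [ 0.5495 -0.0477 -0.0001] 0.94 [-0.0317 -0.0023  0.1434]
stock_tray [ 0.5615 -0.0539  0.0049] 0.75 [-0.0211  0.0061  0.1384]
counter_dish [ 0.5244 -0.3087  0.0031] 0.72 [-0.1062  0.2491  0.1401]
```

View pics/w4.png

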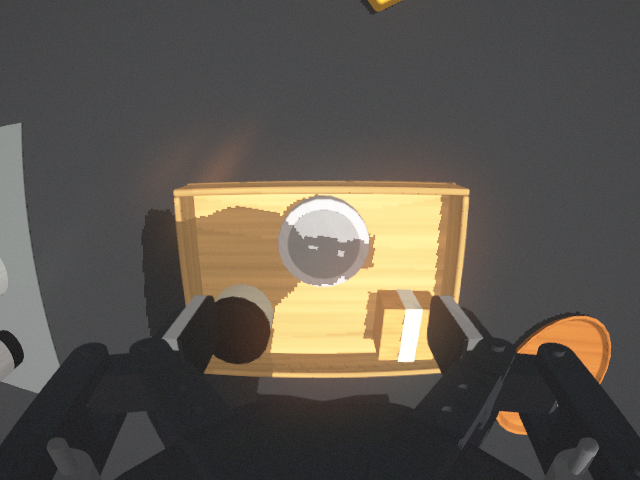

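The wrist view shows the tin at (324,241), centred between the walls with free floor both sides, the jar at (240,325) and the carton at (403,325). I'll check the tin centre geometrically.

```bash
python3 - <<'E'
from h import *
o,p=wrist(); print(o["position"],o["joint_velocities"])
m=manip.silhouettes(p,"polish_tin")[0]["pixels"].astype(np.uint8)
c=max(cv2.findContours(m,0,1)[0],key=cv2.contourArea)[:,0,:]
u=np.c_[(c[:,0]-p["cx"])/p["fx"],(c[:,1]-p["cy"])/p["fy"]]; th=np.linalg.norm(u,axis=1)
ray=np.c_[u*(np.sin(th)/th)[:,None],np.cos(th)]
T=p["cam_to_world"]; D=ray@T[:3,:3].T; P=T[:3,3]+D*((0.030-T[2,3])/D[:,2])[:,None]
(ctr,r)=cv2.minEnclosingCircle(P[:,:2].astype(np.float32)); print(ctr,r,P[:,:2].mean(0))
print(shift(o,[*ctr,.028]))
E
```

```text
[ 0.5803 -0.0456  0.1422] [ 0.003   0.002   0.0029 -0.0011  0.0008 -0.      0.0015]
(0.5838478207588196, -0.045333847403526306) 0.0318320095539093 [ 0.5842 -0.0445]
[0.0035 0.0004 0.1142]
```

>>> move_arm(plan=[0, 0, 0, 0.003, 0, 0.04, 0.085, 0, 0, 0, 0.003, 0, 0.075, 0.085, 0, 0, 0, 0.003, 0, 0.1, 0.085, 0, 0, 0, 0.003, 0, 0.113, 0.085, 0, 0, 0, 0.003, 0, 0.113, 0.085, 0, 0, 0, 0.003, 0, 0.113, 0.05, 0, 0, 0, 0.003, 0, 0.113, 0.05, 0, 0, 0, 0.003, 0, 0.113, 0.05, 0, 0, 0, 0.003, 0, 0.113, 0.05, 0, 0, 0, 0.003, 0, 0.113, 0.05], squeeze=35)

```text
clock: 22.88
position: [0.5841, -0.0452, 0.0308]
ee_rot: [0.996, 0.095, 0.001, 0.0]
ft_force: [-2.5, 0.1, 6.3]
grip_width: 0.704
grasp_force: 37.0
```

>>> move_arm(plan=[0, 0, 0, 0, 0, -0.03, 0.05, 0, 0, 0, 0, 0, -0.065, 0.05, 0, 0, 0, -0.005, 0.008, -0.08, 0.05, 0, 0, 0, -0.023, 0.035, -0.08, 0.05, 0, 0, 0, -0.049, 0.075, -0.08, 0.05, 0, 0, 0, -0.079, 0.122, -0.08, 0.05, 0, 0, 0, -0.109, 0.167, -0.08, 0.05, 0, 0, 0, -0.135, 0.207, -0.08, 0.05, 0, 0, 0, -0.148, 0.227, -0.07, 0.05, 0, 0, 0, -0.151, 0.232, -0.05, 0.05, 0, 0, 0, -0.151, 0.232, -0.025, 0.05, 0, 0, 0, -0.151, 0.232, -0.015, 0.05])

```text
clock: 24.38
position: [0.4779, -0.2997, 0.0417]
ee_rot: [0.995, 0.095, -0.001, -0.001]
ft_force: [-0.0, -0.0, -0.8]
grip_width: 0.705
grasp_force: 38.9
```

>>> move_arm(plan=[0, 0, 0, 0, 0, 0.008, 0.05, 0, 0, 0, 0, 0, 0.014, 0.05, 0, 0, 0, 0, 0, 0.016, 0.05, 0, 0, 0, 0, 0, 0.016, 0.05, 0, 0, 0, 0, 0, 0.016, 0.075, 0, 0, 0, 0, 0, 0.016, 0.085, 0, 0, 0, 0, 0, 0.016, 0.085, 0, 0, 0, 0, 0, 0.016, 0.085, 0, 0, 0, 0, 0, -0.01, 0.085, 0, 0, 0, 0, 0, -0.06, 0.085, 0, 0, 0, 0, 0, -0.12, 0.085, 0, 0, 0, 0, 0, -0.18, 0.085])

```text
clock: 25.88
position: [0.4784, -0.3013, 0.2259]
ee_rot: [0.995, 0.095, -0.0, -0.0]
ft_force: [1.5, -1.1, 0.3]
grip_width: 0.994
grasp_force: 0.0
```

```bash
python3 - <<'E'
from h import *
o,p=wrist(); print(o["position"],o["clock"],o["ee_rot"]); cv2.imwrite("pics/w5.png",p["color"][:,:,::-1])
for n in ["polish_tin","counter_dish"]:
    print(n,[(w(p,d["position"]).round(4),d["conf"]) for d in manip.tip_of(p,n)[:1]])
q=manip.camera("side"); 
for n in ["square_bottle","sponge_bottle","spray_can","polish_tin","counter_dish"]:
    print(n,[(w(q,d["position"]).round(4),round(d["conf"],2)) for d in manip.tip_of(q,n)[:1]])
E
```

```text
[ 0.4784 -0.3013  0.2259] 25.875 [ 0.9955  0.0948 -0.     -0.    ]
polish_tin [(array([ 0.4797, -0.2951,  0.0058]), 0.89)]
counter_dish []
square_bottle [(array([0.5646, 0.308 , 0.0006]), 0.96)]
sponge_bottle [(array([0.3865, 0.2808, 0.003 ]), 0.8)]
spray_can [(array([0.4726, 0.289 , 0.0039]), 0.77)]
polish_tin [(array([ 0.4764, -0.3009,  0.0032]), 0.64)]
counter_dish [(array([ 0.479 , -0.303 , -0.0038]), 0.59)]
```

View pics/w5.png

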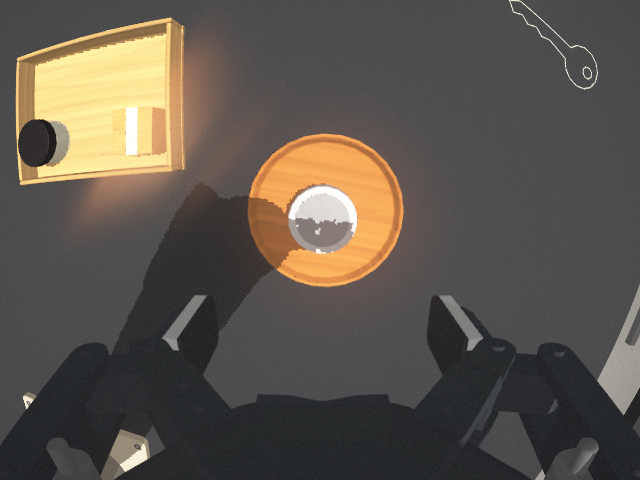

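The tin lies flat at (322,218) in the dish, whose centre is at (326,210), so it is within tolerance. The jar and carton are unmoved. Now the returns, spray can first.

>>> move_arm(plan=[0, 0, 0, 0.011, -0.058, 0, 0.085, 0, 0, 0, 0.022, -0.116, 0, 0.085, 0, 0, 0, 0.032, -0.174, 0, 0.085, 0, 0, 0, 0.043, -0.232, 0, 0.085, 0, 0, 0, 0.054, -0.29, 0, 0.085, 0, 0, 0, 0.065, -0.348, 0, 0.085, 0, 0, 0, 0.075, -0.406, 0, 0.085, 0, 0, 0, 0.086, -0.464, 0, 0.085, 0, 0, 0, 0.097, -0.522, 0, 0.085, 0, 0, 0, 0.106, -0.57, 0, 0.085, 0, 0, 0, 0.108, -0.58, 0, 0.085, 0, 0, 0, 0.108, -0.58, 0, 0.085], squeeze=60)

```text
clock: 27.82
position: [0.475, 0.2887, 0.2232]
ee_rot: [0.995, 0.095, -0.001, 0.0]
ft_force: [0.0, -0.2, -0.5]
grip_width: 0.995
grasp_force: 0.0
```

```bash
python3 - <<'E'
from h import *
o,p=wrist(); print(o["position"],o["clock"])
for n in ["square_bottle","sponge_bottle","spray_can"]:
    print(n,[(w(p,d["position"]).round(4),round(d["conf"],2)) for d in manip.tip_of(p,n)[:1]])
print(shift(o,[.4745,.289,.119]))
E
```

```text
[0.475  0.2887 0.2232] 27.825
square_bottle [(array([ 0.5668,  0.3045, -0.0025]), 0.63)]
sponge_bottle [(array([0.3867, 0.277 , 0.002 ]), 0.79)]
spray_can [(array([0.4757, 0.2909, 0.0045]), 0.83)]
[-0.0002 -0.0004  0.1042]
```

>>> move_arm(plan=[0, 0, 0, 0, 0, 0.04, 0.085, 0, 0, 0, 0, 0, 0.08, 0.085, 0, 0, 0, 0, 0, 0.1, 0.085, 0, 0, 0, 0, 0, 0.104, 0.085, 0, 0, 0, 0, 0, 0.104, 0.085, 0, 0, 0, 0, 0, 0.104, 0.03, 0, 0, 0, 0, 0, 0.104, 0.03, 0, 0, 0, 0, 0, 0.104, 0.03, 0, 0, 0, 0, 0, 0.104, 0.03, 0, 0, 0, 0, 0, 0.104, 0.03, 0, 0, 0, 0, 0, 0.104, 0.03], squeeze=60)

```text
clock: 29.4
position: [0.4759, 0.289, 0.1213]
ee_rot: [0.995, 0.095, 0.001, -0.0]
ft_force: [-0.0, -1.0, 7.3]
grip_width: 0.586
grasp_force: 62.1
```

>>> move_arm(plan=[0, 0, 0, 0, 0, -0.03, 0.03, 0, 0, 0, 0, 0, -0.07, 0.03, 0, 0, 0, 0.001, 0.012, -0.09, 0.03, 0, 0, 0, 0.005, 0.05, -0.09, 0.03, 0, 0, 0, 0.01, 0.1, -0.09, 0.03, 0, 0, 0, 0.016, 0.155, -0.09, 0.03, 0, 0, 0, 0.021, 0.21, -0.09, 0.03, 0, 0, 0, 0.027, 0.265, -0.09, 0.03, 0, 0, 0, 0.032, 0.32, -0.09, 0.03, 0, 0, 0, 0.037, 0.37, -0.09, 0.03, 0, 0, 0, 0.04, 0.4, -0.09, 0.03, 0, 0, 0, 0.04, 0.41, -0.085, 0.03])

```text
clock: 30.9
position: [0.5916, -0.1098, 0.2042]
ee_rot: [0.996, 0.093, -0.0, 0.0]
ft_force: [-1.0, 0.5, -2.8]
grip_width: 0.586
grasp_force: 63.6
```

>>> move_arm(plan=[0, 0, 0, 0, 0, 0.02, 0.03, 0, 0, 0, 0, 0, 0.05, 0.03, 0, 0, 0, 0, 0, 0.072, 0.03, 0, 0, 0, 0, 0, 0.083, 0.03, 0, 0, 0, 0, 0, 0.083, 0.03])

```text
clock: 31.52
position: [0.5925, -0.1044, 0.1236]
ee_rot: [0.995, 0.096, 0.001, -0.0]
ft_force: [-5.0, 1.8, 13.5]
grip_width: 0.583
grasp_force: 65.8
```

>>> move_arm(plan=[0, 0, 0, 0, 0, 0, 0.07, 0, 0, 0, 0, 0, 0, 0.075, 0, 0, 0, 0, 0, 0, 0.075, 0, 0, 0, 0, 0, 0, 0.08, 0, 0, 0, 0, 0, -0.02, 0.085, 0, 0, 0, 0, 0, -0.07, 0.085, 0, 0, 0, 0, 0, -0.12, 0.085, 0, 0, 0, -0.018, -0.057, -0.13, 0.085, 0, 0, 0, -0.036, -0.114, -0.13, 0.085, 0, 0, 0, -0.054, -0.171, -0.13, 0.085, 0, 0, 0, -0.072, -0.228, -0.13, 0.085, 0, 0, 0, -0.09, -0.285, -0.13, 0.085])

```text
clock: 33.02
position: [0.4488, 0.1582, 0.2535]
ee_rot: [0.995, 0.095, 0.001, 0.0]
ft_force: [1.1, 0.4, 0.5]
grip_width: 0.996
grasp_force: 0.0
```

>>> move_arm(plan=[0, 0, 0, -0.018, -0.057, 0, 0.085, 0, 0, 0, -0.034, -0.11, 0, 0.085, 0, 0, 0, -0.041, -0.129, 0, 0.085, 0, 0, 0, -0.041, -0.129, 0, 0.085, 0, 0, 0, -0.041, -0.129, 0, 0.085])

```text
clock: 33.65
position: [0.3859, 0.2744, 0.2525]
ee_rot: [0.996, 0.094, 0.0, 0.0]
ft_force: [-0.7, 0.2, 0.2]
grip_width: 0.994
grasp_force: 0.0
```

```bash
python3 - <<'E'
from h import *
o,p=wrist(); print(o["position"],o["clock"])
for n in ["square_bottle","sponge_bottle"]:
    print(n,[(w(p,d["position"]).round(4),round(d["conf"],2)) for d in manip.tip_of(p,n)[:1]])
print(shift(o,[.3857,.278,.120]))
q=manip.camera("side"); cv2.imwrite("pics/side6.png",q["color"][:,:,::-1])
print([(w(q,d["position"]).round(4),round(d["conf"],2)) for d in manip.tip_of(q,"spray_can")[:1]])
E
```

```text
[0.3859 0.2744 0.2525] 33.65
square_bottle [(array([0.5656, 0.3057, 0.0003]), 0.59)]
sponge_bottle [(array([0.3855, 0.2796, 0.0024]), 0.87)]
[ 0.0004 -0.0037  0.1325]
[(array([ 0.5932, -0.102 ,  0.0049]), 0.98)]
```

View pics/side6.png

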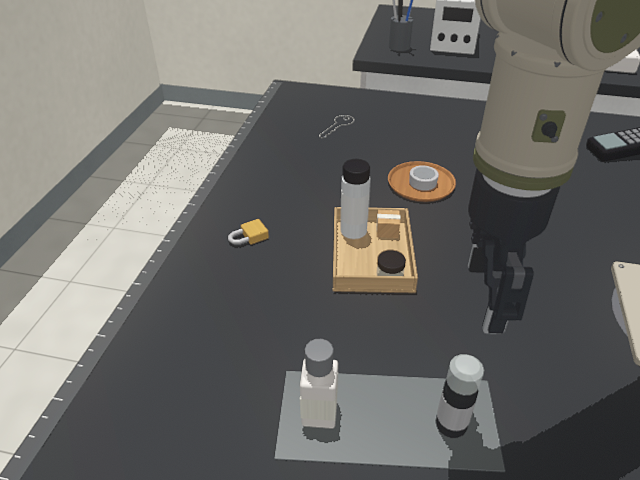

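The side view shows the spray can upright back in its place at (355,200), the tin in the dish at (424,177), and the two bottles on the mat. Sponge bottle next.

>>> move_arm(plan=[0, 0, 0, 0, -0.002, 0.05, 0.085, 0, 0, 0, 0, -0.002, 0.1, 0.085, 0, 0, 0, 0, -0.002, 0.125, 0.085, 0, 0, 0, 0, -0.002, 0.132, 0.085, 0, 0, 0, 0, -0.002, 0.132, 0.085, 0, 0, 0, 0, -0.002, 0.132, 0.03, 0, 0, 0, 0, -0.002, 0.132, 0.03, 0, 0, 0, 0, -0.002, 0.132, 0.03, 0, 0, 0, 0, -0.002, 0.132, 0.03, 0, 0, 0, 0, -0.002, 0.132, 0.03, 0, 0, 0, 0, -0.002, 0.132, 0.03], squeeze=40)

```text
clock: 35.28
position: [0.3854, 0.2777, 0.1208]
ee_rot: [0.995, 0.095, 0.001, -0.0]
ft_force: [0.0, -0.3, 6.2]
grip_width: 0.473
grasp_force: 40.4
```

>>> move_arm(plan=[0, 0, 0, 0, 0, -0.03, 0.03, 0, 0, 0, 0, 0, -0.07, 0.03, 0, 0, 0, 0.003, 0.015, -0.09, 0.03, 0, 0, 0, 0.011, 0.055, -0.09, 0.03, 0, 0, 0, 0.021, 0.108, -0.09, 0.03, 0, 0, 0, 0.032, 0.165, -0.09, 0.03, 0, 0, 0, 0.043, 0.222, -0.09, 0.03, 0, 0, 0, 0.054, 0.278, -0.09, 0.03, 0, 0, 0, 0.062, 0.322, -0.09, 0.03, 0, 0, 0, 0.067, 0.345, -0.09, 0.03, 0, 0, 0, 0.0685, 0.3535, -0.09, 0.03, 0, 0, 0, 0.0685, 0.3535, -0.085, 0.03])

```text
clock: 36.78
position: [0.5189, -0.0558, 0.2051]
ee_rot: [0.995, 0.095, 0.0, -0.0]
ft_force: [0.1, 0.6, -1.2]
grip_width: 0.475
grasp_force: 41.1
```

>>> move_arm(plan=[0, 0, 0, 0, 0, 0.02, 0.03, 0, 0, 0, 0, 0, 0.05, 0.03, 0, 0, 0, 0, 0, 0.072, 0.03, 0, 0, 0, 0, 0, 0.082, 0.03, 0, 0, 0, 0, 0, 0.082, 0.03])

```text
clock: 37.4
position: [0.519, -0.0553, 0.1234]
ee_rot: [0.995, 0.096, 0.0, -0.0]
ft_force: [-0.2, -0.1, -1.0]
grip_width: 0.477
grasp_force: 40.9
```

>>> move_arm(plan=[0, 0, 0, 0, 0, 0.0015, 0.03, 0, 0, 0, 0, 0, 0.0015, 0.03, 0, 0, 0, 0, 0, 0.0015, 0.065, 0, 0, 0, 0, 0, 0.0015, 0.07, 0, 0, 0, 0, 0, 0.0015, 0.075, 0, 0, 0, 0, 0, 0.0015, 0.075, 0, 0, 0, 0, 0, -0.02, 0.085, 0, 0, 0, 0, 0, -0.07, 0.085, 0, 0, 0, 0, 0, -0.12, 0.085, 0, 0, 0, 0.018, -0.055, -0.13, 0.085, 0, 0, 0, 0.036, -0.11, -0.13, 0.085, 0, 0, 0, 0.054, -0.165, -0.13, 0.085])

```text
clock: 38.9
position: [0.5408, 0.1167, 0.2534]
ee_rot: [0.996, 0.094, 0.0, 0.0]
ft_force: [0.9, 0.2, -0.8]
grip_width: 0.999
grasp_force: 0.0
```

>>> move_arm(plan=[0, 0, 0, 0.018, -0.055, 0, 0.085, 0, 0, 0, 0.036, -0.11, 0, 0.085, 0, 0, 0, 0.052, -0.16, 0, 0.085, 0, 0, 0, 0.0575, -0.176, 0, 0.085, 0, 0, 0, 0.0575, -0.176, 0, 0.085, 0, 0, 0, 0.0575, -0.176, 0, 0.085, 0, 0, 0, 0.0575, -0.176, 0, 0.085])

```text
clock: 39.78
position: [0.5646, 0.2971, 0.2532]
ee_rot: [0.996, 0.094, 0.0, 0.0]
ft_force: [0.5, 0.4, 0.8]
grip_width: 0.998
grasp_force: 0.0
```

```bash
python3 - <<'E'
from h import *
o,p=wrist(); print(o["position"],o["clock"])
print([(w(p,d["position"]).round(4),round(d["conf"],2)) for d in manip.tip_of(p,"square_bottle")[:1]])
print(shift(o,[.564,.3005,.128]))
q=manip.camera("side"); cv2.imwrite("pics/side7.png",q["color"][:,:,::-1])
for n in("spray_can","sponge_bottle"): print([(w(q,d["position"]).round(4),round(d["conf"],2)) for d in manip.tip_of(q,n)[:1]])
E
```

```text
[0.5646 0.2971 0.2532] 39.775
[(array([ 0.5662,  0.3029, -0.0002]), 0.9)]
[-0.     -0.0036  0.1252]
[(array([ 0.5929, -0.1053,  0.0021]), 0.97)]
[(array([ 0.5211, -0.0541,  0.0051]), 0.59)]
```

>>> move_arm(plan=[0, 0, 0, 0, -0.002, 0.05, 0.085, 0, 0, 0, 0, -0.002, 0.1, 0.085, 0, 0, 0, 0, -0.002, 0.12, 0.085, 0, 0, 0, 0, -0.002, 0.124, 0.085, 0, 0, 0, 0, -0.002, 0.124, 0.085, 0, 0, 0, 0, -0.002, 0.124, 0.02, 0, 0, 0, 0, -0.002, 0.124, 0.02, 0, 0, 0, 0, -0.002, 0.124, 0.02, 0, 0, 0, 0, -0.002, 0.124, 0.02, 0, 0, 0, 0, -0.002, 0.124, 0.02, 0, 0, 0, 0, -0.002, 0.124, 0.02, 0, 0, 0, 0, -0.002, 0.124, 0.02], squeeze=50)

```text
clock: 41.52
position: [0.5638, 0.3014, 0.1298]
ee_rot: [0.995, 0.095, 0.001, -0.0]
ft_force: [0.1, 0.1, 6.0]
grip_width: 0.406
grasp_force: 50.1
```

>>> move_arm(plan=[0, 0, 0, 0, 0, -0.03, 0.02, 0, 0, 0, 0, 0, -0.07, 0.02, 0, 0, 0, -0.002, 0.01, -0.09, 0.02, 0, 0, 0, -0.008, 0.04, -0.09, 0.02, 0, 0, 0, -0.017, 0.085, -0.09, 0.02, 0, 0, 0, -0.026, 0.135, -0.09, 0.02, 0, 0, 0, -0.036, 0.185, -0.09, 0.02, 0, 0, 0, -0.045, 0.23, -0.09, 0.02, 0, 0, 0, -0.051, 0.262, -0.09, 0.02, 0, 0, 0, -0.054, 0.278, -0.09, 0.02, 0, 0, 0, -0.054, 0.278, -0.085, 0.02, 0, 0, 0, -0.054, 0.278, -0.07, 0.02])

```text
clock: 43.02
position: [0.5632, 0.0196, 0.1987]
ee_rot: [0.995, 0.096, 0.001, -0.0]
ft_force: [-0.3, 1.5, -2.3]
grip_width: 0.408
grasp_force: 50.4
```

>>> move_arm(plan=[0, 0, 0, 0, 0, 0.03, 0.02, 0, 0, 0, 0, 0, 0.055, 0.02, 0, 0, 0, 0, 0, 0.066, 0.02, 0, 0, 0, 0, 0, 0.068, 0.02, 0, 0, 0, 0, 0, 0.068, 0.02])

```text
clock: 43.65
position: [0.5635, 0.0195, 0.1316]
ee_rot: [0.995, 0.096, 0.001, -0.0]
ft_force: [0.7, 0.8, 2.8]
grip_width: 0.41
grasp_force: 50.7
```

Contact made. Release, lift, and back away so the cameras see the tray.

>>> move_arm(plan=[0, 0, 0, 0, 0, 0, 0.05, 0, 0, 0, 0, 0, 0, 0.06, 0, 0, 0, 0, 0, 0, 0.065, 0, 0, 0, 0, 0, 0, 0.065, 0, 0, 0, 0, 0, -0.02, 0.075, 0, 0, 0, 0, 0, -0.07, 0.085, 0, 0, 0, 0, 0, -0.12, 0.085, 0, 0, 0, -0.03, -0.05, -0.13, 0.085, 0, 0, 0, -0.06, -0.1, -0.13, 0.085, 0, 0, 0, -0.08, -0.15, -0.13, 0.085, 0, 0, 0, -0.08, -0.18, -0.13, 0.085, 0, 0, 0, -0.08, -0.18, -0.13, 0.085])

```text
clock: 45.15
position: [0.4496, 0.182, 0.2625]
ee_rot: [0.995, 0.097, 0.001, 0.0]
ft_force: [0.3, -0.3, 0.0]
grip_width: 1.0
grasp_force: 0.0
```

```bash
python3 - <<'E'
from h import *
for c in ("top","side"):
    q=manip.camera(c); cv2.imwrite(f"pics/{c}8.png",q["color"][:,:,::-1])
    for n in "spray_can square_bottle sponge_bottle polish_tin counter_dish cream_jar carton padlock".split():
        print(c,n,[(w(q,d["position"]).round(4),round(d["conf"],2)) for d in manip.tip_of(q,n)[:1]])
E
```

```text
top spray_can [(array([ 0.594 , -0.1066,  0.0105]), 0.9)]
top square_bottle [(array([ 0.5291, -0.1152,  0.0073]), 0.49)]
top sponge_bottle [(array([ 0.5163, -0.057 ,  0.0074]), 0.84)]
top polish_tin [(array([ 0.4726, -0.3032,  0.0049]), 0.88)]
top counter_dish [(array([0.4721, 0.2873, 0.0049]), 0.74)]
top cream_jar [(array([0.5073, 0.0053, 0.0025]), 0.77)]
top carton [(array([ 0.5277, -0.1162,  0.0101]), 0.94)]
top padlock [(array([ 0.7771, -0.0533,  0.0002]), 0.74)]
side spray_can [(array([ 0.591 , -0.1049,  0.0063]), 0.7)]
side square_bottle [(array([0.5681, 0.0251, 0.0057]), 0.97)]
side sponge_bottle [(array([ 0.5217, -0.05  ,  0.0087]), 0.9)]
side polish_tin [(array([ 0.4738, -0.2993,  0.004 ]), 0.51)]
side counter_dish [(array([ 0.4817, -0.3042, -0.002 ]), 0.73)]
side cream_jar [(array([0.5073, 0.0087, 0.0059]), 0.72)]
side carton [(array([ 0.53  , -0.1167,  0.0078]), 0.38)]
side padlock []
```

View pics/top8.png

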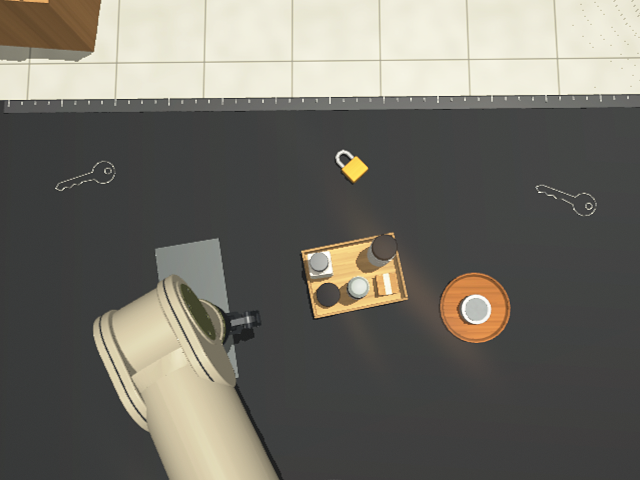

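View pics/side8.png

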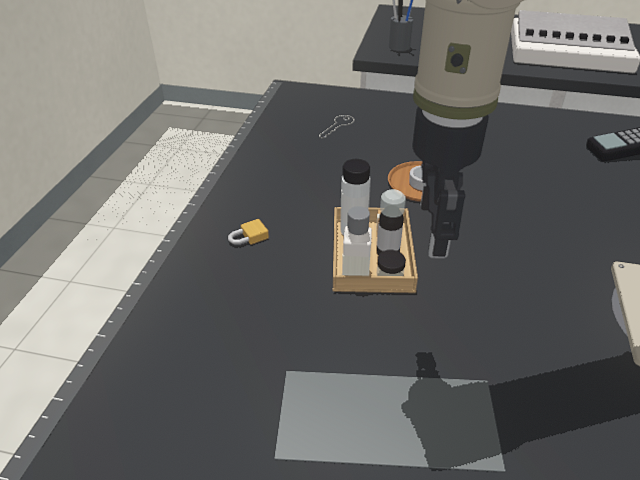

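Both views match the start: the spray can at (383,250), square bottle at (319,263) and sponge bottle at (358,288) are in their places in the top image. The tin is at (476,309) in the dish at (475,307). Handing in.

```bash
python3 -c "
from workcell import manip
print(manip.hand_in())"
```

```text
the job is handed in; nothing more can be done
None
```

The job is handed in with no verdict returned; in the last camera check the tin lay flat near the middle of the dish, the three tall containers stood upright in their original places in the tray, and the jar, carton and padlock had not moved.

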